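Refit the drive hub of a gel shaker on the flat of its shaft

TASK

The gel shaker is open for repair: pinch its upright drive shaft between the fingers, feel for the flat and, still pinching it on the flat, turn the shaft until the flat faces the key slot in the rim. Then fetch the counterweighted drive hub and lower it over the shaft with its set-screw on the flat, facing the slot, and press it fully home against the springy washer. Finish while holding it pressed down there, so that a colleague can tighten the screw through the slot; leave everything else on the bench where it is.

Things in the scene. Friction and masses are not known exactly. Their poses are not given: they have to be found in the camera images.
- shaker: Gel shaker with its platform off, fixed: white housing 240 x 240 mm, dark deck 80 mm above the bench; grey rim round the deck 8 mm thick, 22 mm high, with a 22 mm gap, the key slot, in the middle of its +x side (the side of the blue control panel). Four cranks 34 mm high stand on the deck 85 mm from both centre lines. Origin: centre of underside, on the shaft's axis; z up, +x from shaft to slot.
- shaft_top (a point): Centre of the top of the upright steel drive shaft in mid-deck, 42 mm above the deck; axes as the shaker's. 16 mm thick, round but for one flat: 13 mm from the flat to the opposite side. Its top 3 mm taper. It turns either way and stays where left (drag 0.03 N m). Round its foot: a boss 40 mm across and 4 mm high, and the brass washer.
- flat (a point): The set-screw flat of the shaft, brass-coloured, 12 mm wide, upright, 10 to 39 mm above the deck, 5 mm from the shaft's axis. Origin: centre of its surface; +x points straight out of the flat, z up. It turns with the shaft and faces the slot when its x axis points the same way as the shaker's.
- washer: Brass washer 28 mm across, 2 mm thick, on a wave spring round the shaft's foot: upper face 10 mm above the deck when free, 6 mm when the spring is flat. It yields 1 mm per 2.5 N, so 10 N press it flat; the hub's weight alone presses it 1 to 1.5 mm. Origin: centre of its lower face.
- hub_centre (a point): Drive hub, 0.32 kg, aluminium, 46 mm high, standing upright on the bench as it goes on the shaft. Two milled grip flats 36 mm apart face +y and -y (25 mm wide, full height). Set-screw on the +x side under a yellow stripe; dark half-round counterweight on the -x side, 14 mm high, out to 39 mm from the axis. This point: on the axis, 23 mm above the underside; z up.
- hub_seat (a point): Centre of the hub's underside, at the mouth of its bore, which is 17.6 mm wide, 38 mm deep and closed on top (there a crank pin 10 mm thick, 12 mm high, 8 mm off the axis to -x); axes as point hub_centre. With the hub fully home this point is on the shaft's axis, 6 mm above the deck.
- hub_screw (a point): Head of the hub's set-screw, 24 mm from the axis on the hub's +x side, 10 mm above its underside; axes as point hub_centre. The screw's point, 5 mm wide, stands into the bore to 5.9 mm from the axis, so the hub goes down the shaft only with the screw over the flat (within about 0.3 rad).
- hub: The same hub as a whole: origin at the centre of its underside, axes as point hub_centre.
- collar: Bystander: dark steel plain ring collar, 48 mm across, 18 mm high, lying on the bench. Not the hub. Origin: centre of its underside.
- hexkey: Bystander: T-handled hex key lying on the bench beyond the shaker, 135 mm long, with a red cross handle 60 mm wide. Origin: under the middle of its length.
- jar: Bystander: small clear screw jar with a blue lid, 44 mm across, 45 mm high. Origin: centre of its underside.
- tipbox: Bystander: pipette tip box with an orange lid, 80 x 118 x 56 mm. Origin: centre of its underside.
- tuberack: Bystander: green rack of small tubes, 52 x 100 x 36 mm. Origin: centre of its underside.
- bottle: Bystander: white bottle with a red cap, 60 mm across, 170 mm high. Origin: centre of its underside.
- castingtray: Bystander: orange gel casting tray, 70 x 104 x 22 mm. Origin: centre of its underside.
Mind the look-alikes: they are no part of the job. Several things look just like the hub: the one meant starts farthest to the robot's right.

How it is judged:
On the way, in this order (a step that is already met when the one before it is completed fails the run):
1. The fingers pinch the shaft on its flat while the flat faces the key slot (within 0.2 rad) (contact force between the fingers and spindle_c0 above 2 N and angle between the x axis of flat and the x axis of shaker, either way round below 0.2 rad and x of flat in the frame of shaker above 0.002 m), for 0.2 s.
2. The hub sits over the shaft, its set-screw point down on the flat and facing the slot (horizontal distance between hub_seat and shaft_top below 0.003 m and angle between hub_seat's own z axis and vertical below 0.07 rad and angle between the x axis of hub_seat and the x axis of flat, either way round below 0.2 rad and x of hub_screw in the frame of flat above 0 m and angle between the x axis of hub_seat and the x axis of shaker, either way round below 0.25 rad and x of hub_screw in the frame of shaker above 0 m and z of hub_seat in the frame of shaker below 0.105 m), for 0.1 s.
At the end, for the whole second after the job is handed in: Hub upright on the shaft, centred within 3 mm, set-screw square to the flat within 0.2 rad; flat within 0.2 rad and screw within 0.25 rad of the slot; fingers hold it (over 4 N), pressed on the sprung washer (over 4 N), underside under 7.8 mm above the deck (6 is home, 10 the free washer) (horizontal distance between hub_seat and shaft_top below 0.003 m and angle between hub_seat's own z axis and vertical below 0.07 rad and angle between the x axis of hub_seat and the x axis of flat, either way round below 0.2 rad and x of hub_screw in the frame of flat above 0 m and angle between the x axis of hub_seat and the x axis of shaker, either way round below 0.25 rad and x of hub_screw in the frame of shaker above 0 m and angle between the x axis of flat and the x axis of shaker, either way round below 0.2 rad and x of flat in the frame of shaker above 0.002 m and z of hub_seat in the frame of shaker below 0.0878 m and contact force between the fingers and hub above 4 N and contact force between hub and washer above 4 N); the arm keeps its last pose, push and grip.
It fails at once if Something else on the bench was shifted by more than 25 mm (distance of any of collar, hexkey, jar, tipbox, tuberack, bottle, castingtray from where it was at the start of the episode above 0.025 m).
It also fails if it takes over 72 s, if anything falls off the work surface, if the arm or the gripper's body presses on something with over 40 N, if the wrist force passes 120 N, or if a joint passes its speed limit or range.

ROBOT

A 6-joint arm with a two-finger parallel gripper is mounted at the origin on the work surface. World frame = base frame: x ahead of the robot, y to its left, z up, the work surface at z = 0. Lengths are in m, angles in rad, forces in N, time in s.
With the tool pointing down it reaches from about 0.375 to 0.9 m from the base axis. Payload 3.1 kg.
Tool frame: the origin (TCP) lies midway between the tips of the shut fingers; the grasp point (between the pads) lies 19 mm behind it (manip.grasp_offset is the distance from the TCP to the grasp point, in m); z points along the fingers, y is the line along which they close (so a half turn about z gives the same grasp; the last joint's range is limited). The gripper opens to 85 mm and grips with 20 to 120 N. Pads are 22 mm wide; open, the fingers measure 114 mm over their backs; the gripper's body (76 mm by 85 mm) begins 54 mm behind the grasp point. The pads swing forward as they close: fully open they stand 13 mm farther back than shut.
Start: joints at [-1.462, 0.527, 1.433, -0, 1.181, -0.178], TCP at [0.177, -0.599, 0.231] pointing down, gripper open.
Joint ranges: [-3.08, 3.08], [-0.75, 2.2], [0.22, 2.44], [-1.43, 4.57], [0, 2.65], [-2.85, 2.85]. Speed limits (rad/s): [2.79, 2.79, 3.14, 3.14, 3.14, 3.14].

INTERFACE

Orientations are given as a unit quaternion [x, y, z, w].
In Python, from station import sensors, cams, order, manip gives the robot as it stands.
- The arm moves only by the tool move_arm, never from a script. Its argument "targets" is a list of rows, each an object of numbers: "dx", "dy", "dz": the shift along the world's x, y, z normalised to -1 to 1, where 1 is 25 mm; "rx", "ry", "rz": the turn, a rotation vector about the world's x, y, z normalised to -1 to 1, where 1 is 30 degrees. A call has exactly 10 rows; each row shifts and turns the commanded pose from where the row before left it; what a row does not reach is not made up. A row lasts 1/8 s, in which the tool goes at most 62.5 mm and 10.7 degrees, less where a joint would pass 70% of its speed; a pose out of reach is approached as far as the arm can. A call with a number of a shift or a turn outside -1 to 1 is refused whole. A call with a gripper value outside its range is refused whole. "claw" is the opening in per cent of the stroke, from 0 (shut) to 100 (fully open), set as the call begins (left out, the last holds). The fingers move at their own pace and stop on an object; "newtons" is the grip in N (left out, the last holds). Time passes only in rows, so rows that do not move let the fingers close, or fill a call up. It gives the time, the measured TCP pose, the force, the opening and the grip force at its end, in the units of the state.
- sensors.sense(): the state, without advancing time (a new reading comes with each control period).
- cams.snapshot(name): name is "side" or "top" or "wrist"; returns the picture (384x512x3 uint8, red, green, blue); there is no depth.
- cams.camera_model(name): a dict with "fx", "fy", "cx", "cy" (pixels), "extrinsics" (4x4, takes a point from world to camera coordinates). Camera axes: x right, y down, z forward; pixel columns grow to the right and rows downward; lengths in m; the calibration is good to about 2 mm. A picture is of the moment at which its call begins: read the wrist's pose just before it. camera_model takes no time and is no camera call; for the wrist camera it gives the pose at the moment of the call.
- order.sign_off(): hands the job in; it is judged then, once.
The state is a dict: "t": time; "q": joint angles; "qd": joint speeds; "tau": joint torques, N m; "tcp_pos": TCP position; "tool_rot": TCP orientation; "force": force on the tool from outside, world axes, zero at the start; "ft_torque": the same for the moment, N m; "finger_gap": opening from 0.0 (shut) to 1.0 (fully open); "gripper_force": force on a finger pad.
Only numpy, scipy, OpenCV 4.12 (cv2) and the standard library are available. Lean on these libraries where they do the work, as an engineer would, in place of code of your own. Each camera call takes 0.05 s, during which the arm holds its last target. There are 200 camera calls.

## Working session

There is one attempt and no reset: what is moved stays moved. The work goes in short steps, Python scripts to look and compute and a tool call to move; the robot and the scene stay as the last step left them, time stands still between calls to the robot, and variables do not carry over. Pictures are saved under pics/ and viewed, at most 10 in all, crops included, and the job is handed in when it is done.

Besides the shell and the picture viewer there is one more tool, called after "Call:" as a command line: name --argument value ..., lists and objects as JSON in quotes. move_arm: Moves the arm, as the interface text tells. Scaled input: -1 to 1 covers 25 mm each way for a shift and 30 degrees each way for a turn. Its arguments: {"type":"object","properties":{"targets":{"type":"array"},"claw":{"type":"number"},"newtons":{"type":"number"}},"required":["targets"]}

```bash
mkdir -p pics; ls
cat > h.py <<'E'
import numpy as np, cv2
from station import sensors, cams, order, manip
def snap(n,f=None):
    m=cams.camera_model(n); im=np.asarray(cams.snapshot(n)).copy()
    if f: cv2.imwrite('pics/'+f,im[:,:,::-1])
    return im,m
def ray(m,u,v):
    E=np.array(m['extrinsics']);R=E[:3,:3];t=E[:3,3]
    d=R.T@np.array([(u-m['cx'])/m['fx'],(v-m['cy'])/m['fy'],1]);return -R.T@t,d/np.linalg.norm(d)
def onz(m,u,v,z):
    o,d=ray(m,u,v);return o+d*(z-o[2])/d[2]
def proj(m,p):
    E=np.array(m['extrinsics']);c=E[:3,:3]@np.array(p)+E[:3,3]
    return np.array([m['fx']*c[0]/c[2]+m['cx'],m['fy']*c[1]/c[2]+m['cy']])
def tri(rs):
    A=np.zeros((3,3));b=np.zeros(3)
    for o,d in rs:
        P=np.eye(3)-np.outer(d,d);A+=P;b+=P@o
    p=np.linalg.solve(A,b);return p,[np.linalg.norm((np.eye(3)-np.outer(d,d))@(p-o)) for o,d in rs]
E
cat > a.py <<'E'
from h import *
np.set_printoptions(precision=4,suppress=True)
a,ma=snap('top','top0.png');b,mb=snap('side','side0.png')
cv2.imwrite('pics/top0b.png',cv2.resize(a[:,:,::-1],(800,600),interpolation=cv2.INTER_CUBIC))
cv2.imwrite('pics/side0b.png',cv2.resize(b[:,:,::-1],(800,600),interpolation=cv2.INTER_CUBIC))
for m in(ma,mb):
    print(m['fx'],m['cx'],ray(m,256,192),ray(m,300,192)[1])
s=sensors.sense();print(s);print(manip.grasp_offset)
E
python3 a.py
```

```text
pics
425.70794857353394 258.8334500410086 (array([0.3693, 0.0945, 1.8025]), array([ 0.0561,  0.011 , -0.9984])) [ 0.0577 -0.0919 -0.9941]
465.88952007769643 249.4489334242309 (array([-0.3823,  1.0416,  1.0892]), array([ 0.5373, -0.5798, -0.6124])) [ 0.4667 -0.6417 -0.6087]
{'t': 0.1, 'q': array([-1.4615,  0.5284,  1.4338,  0.    ,  1.1814, -0.1785]), 'qd': array([-0.0012, -0.0012, -0.0042, -0.0012,  0.0007, -0.001 ]), 'tau': array([  0.0002, -44.3304, -17.8586,  -0.0002,   0.0039,   0.    ]), 'tcp_pos': array([ 0.1774, -0.5986,  0.2304]), 'tool_rot': array([ 0.9897,  0.1434,  0.    , -0.001 ]), 'force': array([-0.8642, -0.2967,  0.315 ]), 'ft_torque': array([-0.0028, -0.0144,  0.013 ]), 'gripper_force': 0.0, 'finger_gap': 0.9995398015743109}
0.0187
```

View pics/top0b.png

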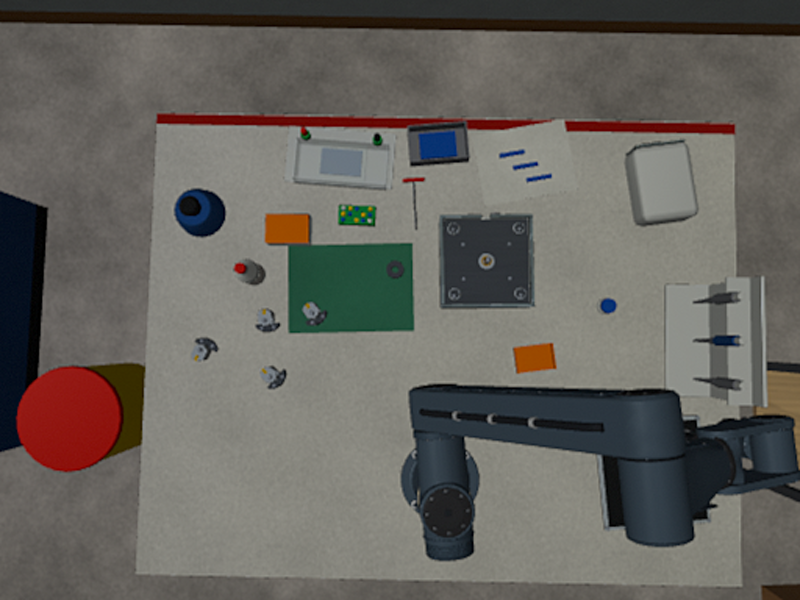

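View pics/side0b.png

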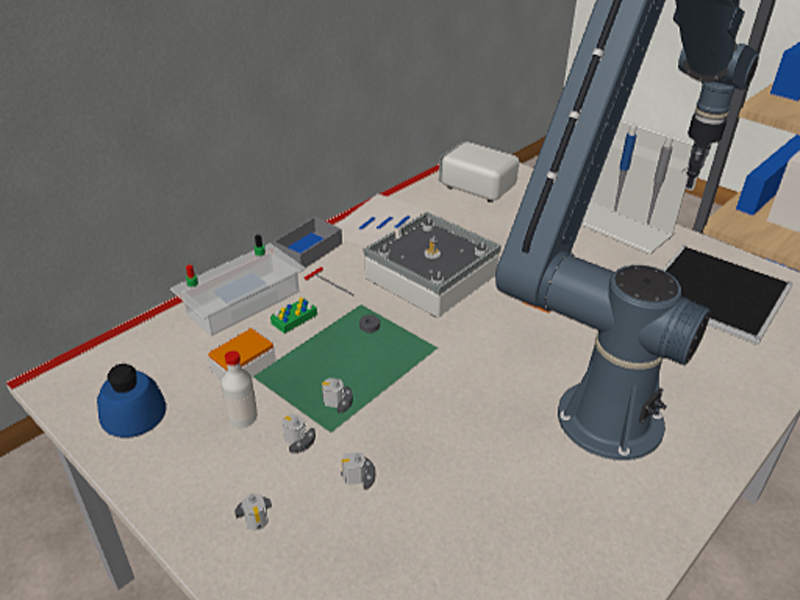

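Top picture (800 px scale): four hub look-alikes at (204,348), (267,319), (273,376) and (314,313). The rightmost for the robot (−y is image right) is (314,313), on the green mat; it shows at (336,393) in the side view. The shaker is centred at (487,261), with its slot and panel at the top (490,215). The collar is at (395,269).

```bash
cat > b.py <<'E'
from h import *
np.set_printoptions(precision=4,suppress=True)
a=cv2.imread('pics/top0.png');b=cv2.imread('pics/side0.png')
def c(im,u,v,w):return cv2.resize(im[v-w*3//4:v+w*3//4,u-w:u+w],(400,300),interpolation=cv2.INTER_CUBIC)
out=np.vstack([np.hstack([c(a,312,167,40),c(b,277,165,48)]),np.hstack([c(a,201,200,24),c(b,215,252,24)])])
cv2.imwrite('pics/c0.png',out)
mt=cams.camera_model('top');ms=cams.camera_model('side')
def px(u,v):return u*.64,v*.64
p,e=tri([ray(mt,*px(487,261)),ray(ms,*px(433,240))]);print('shaft',p,e)
p,e=tri([ray(mt,*px(314,313)),ray(ms,*px(333,383))]);print('hub',p,e)
for u,v in((204,348),(267,319),(273,376),(395,269),(608,306),(534,358)):print(u,v,onz(mt,*px(u,v),.03))
for u,v in((440,215),(533,215),(533,307),(440,307),(490,215)):print(onz(mt,*px(u,v),.1))
E
python3 b.py
```

```text
shaft [ 0.5691 -0.1042  0.1226] [np.float64(0.00284188870179905), np.float64(0.0028418887017990363)]
hub [0.435  0.3455 0.0465] [np.float64(0.007501323350256036), np.float64(0.007501323350255887)]
204 348 [0.3318 0.6324 0.03  ]
267 319 [0.4119 0.4675 0.03  ]
273 376 [0.2614 0.4465 0.03  ]
395 269 [0.5519 0.129  0.03  ]
608 306 [ 0.463  -0.4404  0.03  ]
534 358 [ 0.3215 -0.2439  0.03  ]
[0.6871 0.0139 0.1   ]
[ 0.6913 -0.2265  0.1   ]
[ 0.4533 -0.2275  0.1   ]
[0.4489 0.0105 0.1   ]
[ 0.6894 -0.1154  0.1   ]
```

View pics/c0.png

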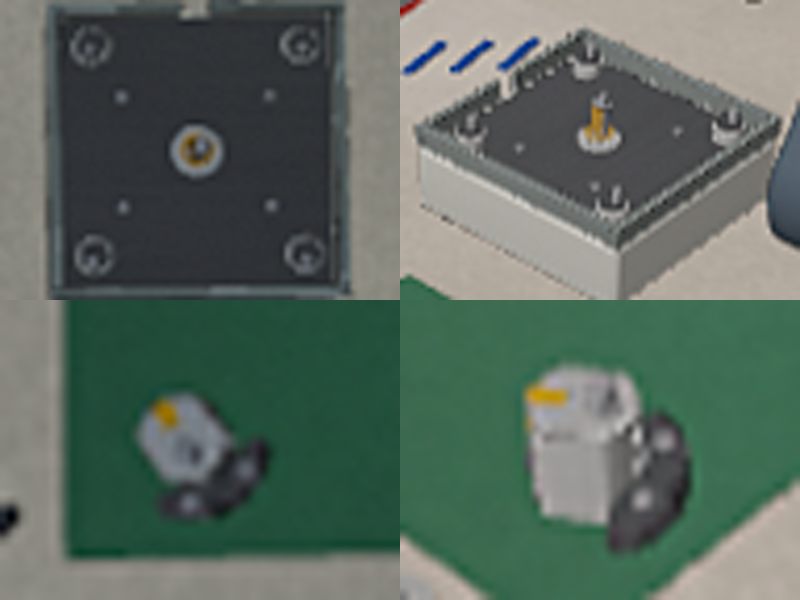

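The crops show the shaft with its brass flat facing the side camera (roughly 130° from +x). The chosen hub has its stripe at upper left and counterweight at lower right, as described, so I'm moving towards the shaft.

Call:
move_arm --targets '[{"dx":0.78,"dy":0.99,"dz":0.1,"rz":0.333},{"dx":0.78,"dy":0.99,"dz":0.1,"rz":0.333},{"dx":0.78,"dy":0.99,"dz":0.1,"rz":0.333},{"dx":0.78,"dy":0.99,"dz":0.1,"rz":0.333},{"dx":0.78,"dy":0.99,"dz":0.1,"rz":0.333},{"dx":0.78,"dy":0.99,"dz":0.1,"rz":0.333},{"dx":0.78,"dy":0.99,"dz":0.1,"rz":0.333},{"dx":0.78,"dy":0.99,"dz":0.1,"rz":0.333},{"dx":0.78,"dy":0.99,"dz":0.1,"rz":0.333},{"dx":0.78,"dy":0.99,"dz":0.1,"rz":0.333}]' --claw 50 --newtons 30

```text
schema error: expected keys dx, dy, dz, rx, ry, rz
```

Call:
move_arm --targets '[{"dx":0.78,"dy":0.99,"rz":0.333},{"dx":0.78,"dy":0.99,"rz":0.333},{"dx":0.78,"dy":0.99,"rz":0.333},{"dx":0.78,"dy":0.99,"rz":0.333},{"dx":0.78,"dy":0.99,"rz":0.333},{"dx":0.78,"dy":0.99,"rz":0.333},{"dx":0.78,"dy":0.99,"rz":0.333},{"dx":0.78,"dy":0.99,"rz":0.333},{"dx":0.78,"dy":0.99,"rz":0.333},{"dx":0.78,"dy":0.99,"rz":0.333}]'

```text
schema error: expected keys dx, dy, dz, rx, ry, rz
```

```bash
cat > c.py <<'E'
from h import *
np.set_printoptions(precision=4,suppress=True)
s=sensors.sense();print(s['t'],s['tcp_pos'],s['tool_rot'],s['q'])
w,m=snap('wrist','w1.png');snap('top','top1.png');snap('side','side1.png')
print(ray(m,m['cx'],m['cy']),m['fx'])
print(proj(m,[.569,-.104,.122]),proj(m,[.69,-.104,.1]))
t=cv2.imread('pics/top1.png');sd=cv2.imread('pics/side1.png');w=w[:,:,::-1]
cv2.imwrite('pics/c1.png',np.vstack([cv2.resize(w,(800,600))[:, :]]))
E
python3 c.py
```

```text
0.1 [ 0.1774 -0.5986  0.2304] [ 0.9897  0.1434  0.     -0.001 ] [-1.4615  0.5284  1.4338  0.      1.1814 -0.1785]
(array([ 0.2399, -0.5804,  0.371 ]), array([-0.2474, -0.0708, -0.9663])) 288.1186836920665
[-577.0173 -953.4809] [ -554.3361 -1329.117 ]
```

View pics/c1.png

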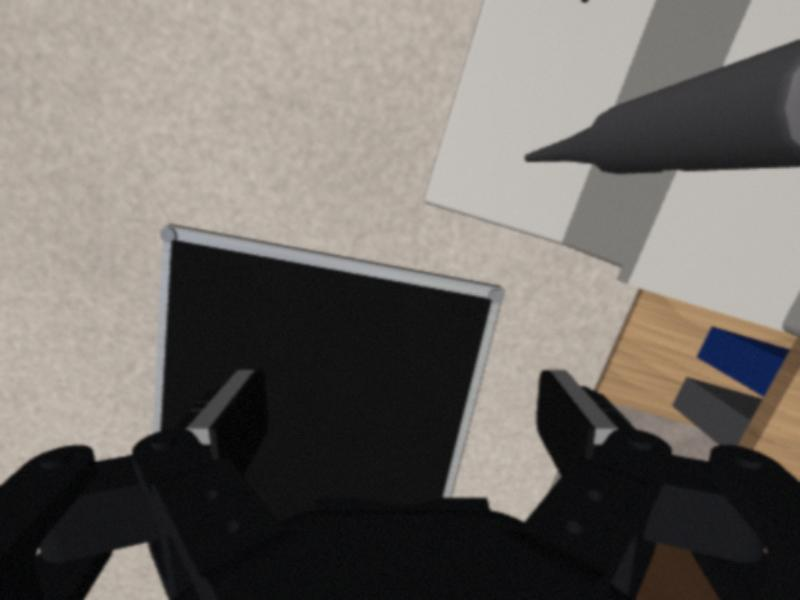

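The wrist view shows the black tray, with a pipette at right (530,157), so I'll leave in +y first.

Call:
move_arm --targets '[{"dx":0.2,"dy":1,"dz":0.1,"rx":0,"ry":0,"rz":0.333},{"dx":0.2,"dy":1,"dz":0.1,"rx":0,"ry":0,"rz":0.333},{"dx":0.4,"dy":1,"dz":0.1,"rx":0,"ry":0,"rz":0.333},{"dx":0.8,"dy":1,"dz":0.1,"rx":0,"ry":0,"rz":0.333},{"dx":1,"dy":1,"dz":0.1,"rx":0,"ry":0,"rz":0.333},{"dx":1,"dy":1,"dz":0.1,"rx":0,"ry":0,"rz":0.333},{"dx":1,"dy":1,"dz":0.1,"rx":0,"ry":0,"rz":0.333},{"dx":1,"dy":1,"dz":0.1,"rx":0,"ry":0,"rz":0.333},{"dx":1,"dy":1,"dz":0.1,"rx":0,"ry":0,"rz":0.333},{"dx":1,"dy":1,"dz":0.1,"rx":0,"ry":0,"rz":0.333}]' --claw 50 --newtons 30

```text
t: 1.5
tcp_pos: [0.3682, -0.3484, 0.2565]
tool_rot: [0.525, 0.851, -0.0, 0.0]
force: [0.5, -0.5, -0.9]
finger_gap: 0.501
gripper_force: 0.0
```

Call:
move_arm --targets '[{"dx":0.8,"dy":1,"dz":0,"rx":0,"ry":0,"rz":0.333},{"dx":0.8,"dy":1,"dz":0,"rx":0,"ry":0,"rz":0.333},{"dx":0.8,"dy":1,"dz":0,"rx":0,"ry":0,"rz":0.333},{"dx":0.8,"dy":1,"dz":0,"rx":0,"ry":0,"rz":0.333},{"dx":0.8,"dy":1,"dz":0,"rx":0,"ry":0,"rz":0.333},{"dx":0.8,"dy":1,"dz":0,"rx":0,"ry":0,"rz":0.333},{"dx":0.8,"dy":1,"dz":0,"rx":0,"ry":0,"rz":0.333},{"dx":0.8,"dy":1,"dz":0,"rx":0,"ry":0,"rz":0.333},{"dx":0.8,"dy":0.9,"dz":0,"rx":0,"ry":0,"rz":0.333},{"dx":0.8,"dy":0.9,"dz":0,"rx":0,"ry":0,"rz":0.333}]'

```text
t: 2.75
tcp_pos: [0.568, -0.1034, 0.2563]
tool_rot: [-0.314, 0.949, -0.0, -0.0]
force: [0.1, 0.1, -0.4]
finger_gap: 0.501
gripper_force: 0.0
```

```bash
python3 c.py
```

```text
2.75 [ 0.568  -0.1034  0.2563] [-0.3142  0.9494 -0.     -0.0001] [-0.3735  0.4348  1.5262 -0.0001  1.1807 -2.5835]
(array([ 0.5153, -0.1425,  0.3968]), array([ 0.2091,  0.155 , -0.9655])) 288.1186836920665
[255.7836 185.4999] [192.7967 263.733 ]
```

View pics/c1.png

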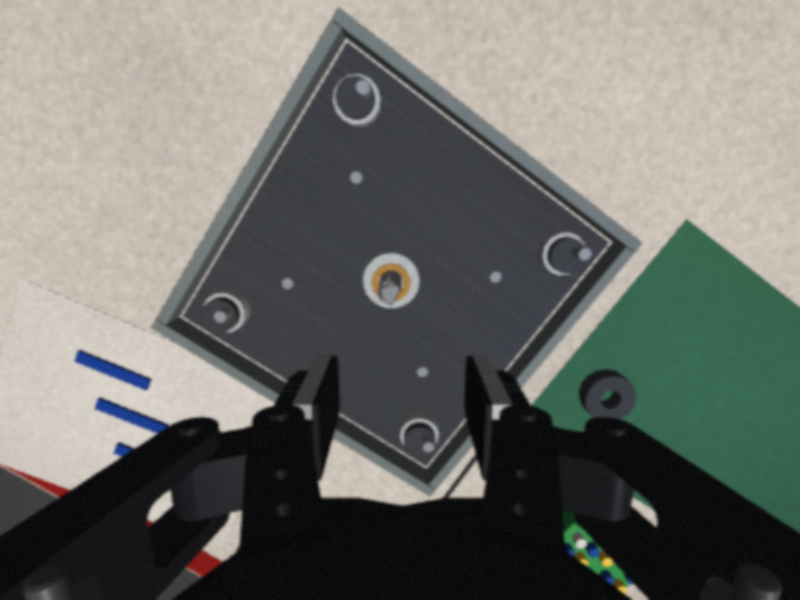

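The wrist view shows the shaft at (390,290), between the open fingers. The brass flat faces away from the camera, so I'll swing the camera to the +y side and come nearer.

Call:
move_arm --targets '[{"dx":0,"dy":0,"dz":-0.2,"rx":0,"ry":0,"rz":-0.333},{"dx":0,"dy":0,"dz":-0.2,"rx":0,"ry":0,"rz":-0.333},{"dx":0,"dy":0,"dz":-0.2,"rx":0,"ry":0,"rz":-0.333},{"dx":0,"dy":0,"dz":-0.2,"rx":0,"ry":0,"rz":-0.333},{"dx":0,"dy":0,"dz":-0.2,"rx":0,"ry":0,"rz":-0.333},{"dx":0,"dy":0,"dz":-0.2,"rx":0,"ry":0,"rz":-0.333},{"dx":0,"dy":0,"dz":-0.2,"rx":0,"ry":0,"rz":-0.333},{"dx":0,"dy":0,"dz":-0.2,"rx":0,"ry":0,"rz":-0.333},{"dx":0,"dy":0,"dz":-0.2,"rx":0,"ry":0,"rz":-0.333},{"dx":0,"dy":0,"dz":-0.2,"rx":0,"ry":0,"rz":-0.333}]'

```text
t: 4.15
tcp_pos: [0.5665, -0.1053, 0.2061]
tool_rot: [0.531, 0.847, -0.0, -0.0]
force: [0.9, -0.4, -1.1]
finger_gap: 0.501
gripper_force: 0.0
```

```bash
cat > d.py <<'E'
from h import *
np.set_printoptions(precision=4,suppress=True)
s=sensors.sense();print(s['t'],s['tcp_pos'],s['tool_rot'],s['q'])
import json
w,m=snap('wrist','w2.png')
json.dump({k:np.array(v).tolist() for k,v in m.items()},open('w2.json','w'))
print(ray(m,m['cx'],m['cy']))
p=proj(m,[.569,-.104,.11]);print(p)
u,v=p.astype(int);u0,v0=u-50,v-38
print('crop origin',u0,v0)
w=w[:,:,::-1]
cv2.imwrite('pics/c2.png',np.hstack([cv2.resize(w[v0:v0+76,u0:u0+50],(400,600),interpolation=cv2.INTER_CUBIC) if 0 else cv2.resize(w[v0:v0+75,u0:u0+100],(800,600),interpolation=cv2.INTER_CUBIC)]))
E
python3 d.py
```

```text
4.15 [ 0.5665 -0.1053  0.2061] [ 0.5308  0.8475 -0.0003 -0.0003] [-0.3773  0.4927  1.5833 -0.0007  1.0662 -0.8287]
(array([ 0.5379, -0.0465,  0.3467]), array([ 0.1133, -0.2328, -0.9659]))
[260.1143 195.4951]
crop origin 210 157
```

View pics/c2.png

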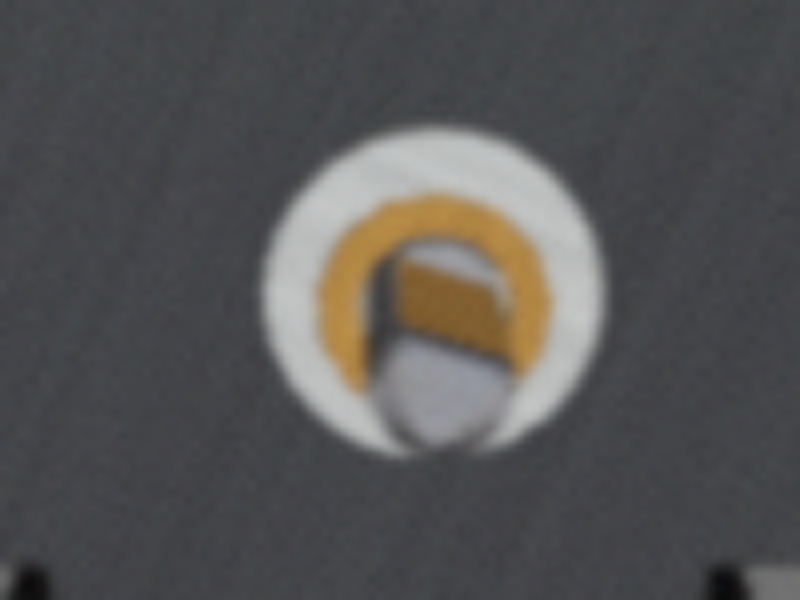

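The close crop shows the boss as an ellipse centred at (434,290). The dark-brass flat faces the camera, with its upper edge running from (393,333) to (515,362) and its lower edge from (400,258) to (495,290).

```bash
cat > e.py <<'E'
from h import *
import json
np.set_printoptions(precision=4,suppress=True)
m=json.load(open('w2.json'));m['extrinsics']=np.array(m['extrinsics'])
f=lambda x,y:(210+x/8-.44,157+y/8-.44)
a=onz(m,*f(393,333),.119);b=onz(m,*f(515,362),.119);print(a,b,np.linalg.norm(a-b))
d=b-a;print('flat normal deg (edge)',np.degrees(np.arctan2(d[1],d[0]))+90, np.degrees(np.arctan2(d[1],d[0]))-90)
c=onz(m,*f(400,258),.09);e=onz(m,*f(495,290),.09);d=e-c;print(c,e,np.degrees(np.arctan2(d[1],d[0])))
# boss ellipse
w=cv2.imread('pics/w2.png')
hsv=cv2.cvtColor(w,cv2.COLOR_BGR2HSV)
cen=onz(m,*f(434,290),.084);print('boss c',cen)
for n,y in(('l',(263,290)),('r',(606,290)),('t',(434,124)),('b',(434,460))):print(n,onz(m,*f(*y),.084))
print('top c',onz(m,*f(440,392),.122))
# slot edges / rim from w1 with its wall? rim corners in top view
mt=cams.camera_model('top');t=cv2.imread('pics/top0.png')
# shaft by two views: boss/shaft top in top cam
print('top cam shaft',onz(mt,487*.64,261*.64,.11))
# cranks in w1 (different place)
E
python3 e.py
```

```text
[ 0.5678 -0.1044  0.119 ] [ 0.5804 -0.1017  0.119 ] 0.01296139806067847
flat normal deg (edge) 101.9502437721695 -78.0497562278305
[ 0.5684 -0.1034  0.09  ] [ 0.5799 -0.102   0.09  ] 6.696754542792652
boss c [ 0.5744 -0.1064  0.084 ]
l [ 0.5562 -0.1152  0.084 ]
r [ 0.5927 -0.0976  0.084 ]
t [ 0.5656 -0.0886  0.084 ]
b [ 0.5837 -0.1254  0.084 ]
top c [ 0.5744 -0.1072  0.122 ]
top cam shaft [ 0.5684 -0.1075  0.11  ]
```

Call:
move_arm --targets '[{"dx":0.14,"dy":-0.035,"dz":-0.3,"rx":0,"ry":0,"rz":0.308},{"dx":0.14,"dy":-0.035,"dz":-0.3,"rx":0,"ry":0,"rz":0.308},{"dx":0,"dy":0,"dz":-0.3,"rx":0,"ry":0,"rz":0.308},{"dx":0,"dy":0,"dz":-0.3,"rx":0,"ry":0,"rz":0.308},{"dx":0,"dy":0,"dz":-0.3,"rx":0,"ry":0,"rz":0.308},{"dx":0,"dy":0,"dz":-0.3,"rx":0,"ry":0,"rz":0.308},{"dx":0,"dy":0,"dz":-0.3,"rx":0,"ry":0,"rz":0.308},{"dx":0,"dy":0,"dz":-0.3,"rx":0,"ry":0,"rz":0.308},{"dx":0,"dy":0,"dz":0,"rx":0,"ry":0,"rz":0},{"dx":0,"dy":0,"dz":0,"rx":0,"ry":0,"rz":0}]' --claw 50

```text
t: 5.45
tcp_pos: [0.5744, -0.1065, 0.1466]
tool_rot: [-0.089, 0.996, -0.0, 0.0]
force: [0.3, -0.5, 0.1]
finger_gap: 0.497
gripper_force: 0.0
```

```bash
cat > f.py <<'E'
from h import *
np.set_printoptions(precision=4,suppress=True)
s=sensors.sense();q=s['tool_rot'];print(s['t'],s['tcp_pos'],'tooly',np.degrees(2*np.arctan2(q[1],q[0]))-90,'q6',s['q'][5],s['force'],s['ft_torque'],s['finger_gap'],s['gripper_force'])
E
python3 f.py
cat >> e.py <<'E'
print('----')
# rim corners in w1: camera then
import scipy.spatial.transform as st
E=m['extrinsics']; Tc=np.linalg.inv(E)
def T(p,q):
    X=np.eye(4);X[:3,:3]=st.Rotation.from_quat(q).as_matrix();X[:3,3]=p;return X
H=np.linalg.inv(T([.5665,-.1053,.2061],[.5308,.8475,-.0003,-.0003]))@Tc
m1=dict(m);m1['extrinsics']=np.linalg.inv(T([.568,-.1034,.2563],[-.3142,.9494,0,-.0001])@H)
P=[onz(m1,x*.64,y*.64,.102) for x,y in((338,10),(638,245),(430,493),(153,325))]
for i in range(4):
    d=P[(i+1)%4]-P[i];print(P[i],np.linalg.norm(d),np.degrees(np.arctan2(d[1],d[0])))
print(np.mean(P,0)); print('shaft in w1',onz(m1,390*.64,294*.64,.122),'boss',onz(m1,391*.64,281*.64,.084))
E
python3 e.py|sed '1,/----/d'
```

```text
5.45 [ 0.5744 -0.1065  0.1466] tooly 100.16727237754179 q6 -2.1226640521152493 [ 0.3024 -0.524   0.0733] [ 0.009  -0.0487 -0.0103] 0.4969944657507055 0.0
[ 0.4603 -0.2286  0.102 ] 0.2351968684028045 91.27028094056445
[0.4551 0.0065 0.102 ] 0.23213607604007738 1.5023028112250871
[0.6872 0.0126 0.102 ] 0.23516304347461225 -88.45832821652868
[ 0.6935 -0.2225  0.102 ] 0.23325010085600098 -178.48984847623282
[ 0.574 -0.108  0.102]
shaft in w1 [ 0.5745 -0.1072  0.122 ] boss [ 0.5746 -0.1074  0.084 ]
```

Call:
move_arm --targets '[{"dx":0,"dy":-0.03,"dz":-0.25,"rx":0,"ry":0,"rz":0},{"dx":0,"dy":0,"dz":-0.25,"rx":0,"ry":0,"rz":0},{"dx":0,"dy":0,"dz":-0.25,"rx":0,"ry":0,"rz":0},{"dx":0,"dy":0,"dz":-0.25,"rx":0,"ry":0,"rz":0},{"dx":0,"dy":0,"dz":-0.25,"rx":0,"ry":0,"rz":0},{"dx":0,"dy":0,"dz":-0.25,"rx":0,"ry":0,"rz":0},{"dx":0,"dy":0,"dz":-0.25,"rx":0,"ry":0,"rz":0},{"dx":0,"dy":0,"dz":-0.25,"rx":0,"ry":0,"rz":0},{"dx":0,"dy":0,"dz":0,"rx":0,"ry":0,"rz":0},{"dx":0,"dy":0,"dz":0,"rx":0,"ry":0,"rz":0}]'

```text
t: 6.7
tcp_pos: [0.5746, -0.1068, 0.0964]
tool_rot: [-0.09, 0.996, -0.0, 0.0]
force: [0.3, 0.4, 1.6]
finger_gap: 0.5
gripper_force: 0.0
```

Call:
move_arm --targets '[{"dx":0,"dy":0,"dz":0,"rx":0,"ry":0,"rz":0},{"dx":0,"dy":0,"dz":0,"rx":0,"ry":0,"rz":0},{"dx":0,"dy":0,"dz":0,"rx":0,"ry":0,"rz":0},{"dx":0,"dy":0,"dz":0,"rx":0,"ry":0,"rz":0},{"dx":0,"dy":0,"dz":0,"rx":0,"ry":0,"rz":0},{"dx":0,"dy":0,"dz":0,"rx":0,"ry":0,"rz":0},{"dx":0,"dy":0,"dz":0,"rx":0,"ry":0,"rz":0},{"dx":0,"dy":0,"dz":0,"rx":0,"ry":0,"rz":0},{"dx":0,"dy":0,"dz":0,"rx":0,"ry":0,"rz":0},{"dx":0,"dy":0,"dz":0,"rx":0,"ry":0,"rz":0}]' --claw 0 --newtons 30

```text
t: 7.95
tcp_pos: [0.5752, -0.109, 0.0969]
tool_rot: [-0.09, 0.996, -0.002, 0.001]
force: [-0.1, -5.9, -0.3]
finger_gap: 0.142
gripper_force: 30.9
```

```bash
python3 f.py
```

```text
7.95 [ 0.5752 -0.109   0.0969] tooly 100.34402467255009 q6 -2.1255870792212344 [-0.0603 -5.8859 -0.2656] [-0.8243  0.1161 -0.0084] 0.1421916700881882 30.865914523601532
```

Call:
move_arm --targets '[{"dx":0,"dy":-0.04,"dz":0,"rx":0,"ry":0,"rz":-0.3},{"dx":0,"dy":0,"dz":0,"rx":0,"ry":0,"rz":-0.33},{"dx":-0.01,"dy":0,"dz":0,"rx":0,"ry":0,"rz":-0.33},{"dx":-0.01,"dy":0,"dz":0,"rx":0,"ry":0,"rz":-0.33},{"dx":-0.01,"dy":0,"dz":0,"rx":0,"ry":0,"rz":-0.33},{"dx":-0.01,"dy":0.01,"dz":0,"rx":0,"ry":0,"rz":-0.33},{"dx":-0.01,"dy":0.01,"dz":0,"rx":0,"ry":0,"rz":-0.33},{"dx":-0.01,"dy":0.01,"dz":0,"rx":0,"ry":0,"rz":-0.33},{"dx":0,"dy":0.01,"dz":0,"rx":0,"ry":0,"rz":-0.33},{"dx":0,"dy":0,"dz":0,"rx":0,"ry":0,"rz":-0.33}]'

```text
t: 9.2
tcp_pos: [0.5737, -0.1079, 0.0968]
tool_rot: [0.695, 0.719, -0.0, 0.001]
force: [-0.0, -1.8, 0.5]
finger_gap: 0.139
gripper_force: 31.7
```

Call:
move_arm --targets '[{"dx":0,"dy":0,"dz":0,"rx":0,"ry":0,"rz":-0.03},{"dx":0,"dy":0,"dz":0,"rx":0,"ry":0,"rz":0},{"dx":0,"dy":0,"dz":0,"rx":0,"ry":0,"rz":0},{"dx":0,"dy":0,"dz":0,"rx":0,"ry":0,"rz":0},{"dx":0,"dy":0,"dz":0,"rx":0,"ry":0,"rz":0},{"dx":0,"dy":0,"dz":0,"rx":0,"ry":0,"rz":0},{"dx":0,"dy":0,"dz":0,"rx":0,"ry":0,"rz":0},{"dx":0,"dy":0,"dz":0,"rx":0,"ry":0,"rz":0},{"dx":0,"dy":0,"dz":0,"rx":0,"ry":0,"rz":0},{"dx":0,"dy":0,"dz":0,"rx":0,"ry":0,"rz":0}]'

```text
t: 10.45
tcp_pos: [0.5737, -0.1079, 0.0968]
tool_rot: [0.698, 0.716, -0.0, 0.001]
force: [-0.1, -5.7, 2.2]
finger_gap: 0.137
gripper_force: 31.9
```

```bash
python3 f.py
```

```text
10.45 [ 0.5737 -0.1079  0.0968] tooly 1.4171793922988059 q6 -0.40027458352320094 [-0.1151 -5.7325  2.2038] [-0.8952 -0.0223 -0.0033] 0.13749417427609348 31.85165584087372
```

Gap of about 12 mm rather than 16 mm confirms the pinch on the flat, now turned to 1.4°. Releasing, lifting, and swinging the camera to the +x side to check the flat.

Call:
move_arm --targets '[{"dx":0,"dy":0,"dz":0,"rx":0,"ry":0,"rz":0},{"dx":0,"dy":0,"dz":0,"rx":0,"ry":0,"rz":0},{"dx":0,"dy":0,"dz":0,"rx":0,"ry":0,"rz":0},{"dx":0,"dy":0,"dz":0,"rx":0,"ry":0,"rz":0},{"dx":0,"dy":0,"dz":0.3,"rx":0,"ry":0,"rz":0},{"dx":0,"dy":0,"dz":0.6,"rx":0,"ry":0,"rz":0},{"dx":0,"dy":0,"dz":0.9,"rx":0,"ry":0,"rz":0},{"dx":0,"dy":0,"dz":0.9,"rx":0,"ry":0,"rz":-0.3},{"dx":0,"dy":0,"dz":0.9,"rx":0,"ry":0,"rz":-0.3},{"dx":0,"dy":0,"dz":0.8,"rx":0,"ry":0,"rz":-0.3}]' --claw 50

```text
t: 11.7
tcp_pos: [0.5732, -0.1069, 0.2086]
tool_rot: [0.848, 0.53, 0.001, 0.001]
force: [0.6, -0.6, -0.5]
finger_gap: 0.498
gripper_force: 0.0
```

Call:
move_arm --targets '[{"dx":0,"dy":0,"dz":0,"rx":0,"ry":0,"rz":-0.3},{"dx":0,"dy":0,"dz":0,"rx":0,"ry":0,"rz":-0.3},{"dx":0,"dy":0,"dz":0,"rx":0,"ry":0,"rz":-0.3},{"dx":0,"dy":0,"dz":0,"rx":0,"ry":0,"rz":-0.3},{"dx":0,"dy":0,"dz":0,"rx":0,"ry":0,"rz":-0.3},{"dx":0,"dy":0,"dz":0,"rx":0,"ry":0,"rz":-0.3},{"dx":0,"dy":0,"dz":0,"rx":0,"ry":0,"rz":-0.3},{"dx":0,"dy":0,"dz":0,"rx":0,"ry":0,"rz":0},{"dx":0,"dy":0,"dz":0,"rx":0,"ry":0,"rz":0},{"dx":0,"dy":0,"dz":0,"rx":0,"ry":0,"rz":0}]'

```text
t: 12.95
tcp_pos: [0.5729, -0.1068, 0.2066]
tool_rot: [1.0, 0.012, 0.0, 0.0]
force: [-0.2, 0.2, -0.5]
finger_gap: 0.504
gripper_force: 0.0
```

```bash
python3 f.py; sed -i 's/w2\./w3./g; s/c2\.png/c3.png/; s/\.569,-\.104,\.11\]/.5747,-.1073,.11]/' d.py; python3 d.py
```

```text
12.95 [ 0.5729 -0.1068  0.2066] tooly -88.622413846113 q6 1.170875630068675 [-0.1628  0.2435 -0.4897] [-0.0152  0.0144  0.0105] 0.5039307493923415 0.0
12.95 [ 0.5729 -0.1068  0.2066] [0.9999 0.012  0.0001 0.0001] [-0.3759  0.5002  1.5671 -0.      1.074   1.1709]
(array([ 0.6381, -0.1053,  0.3472]), array([-0.2574, -0.0055, -0.9663]))
[257.6045 193.7211]
crop origin 207 155
```

View pics/c3.png

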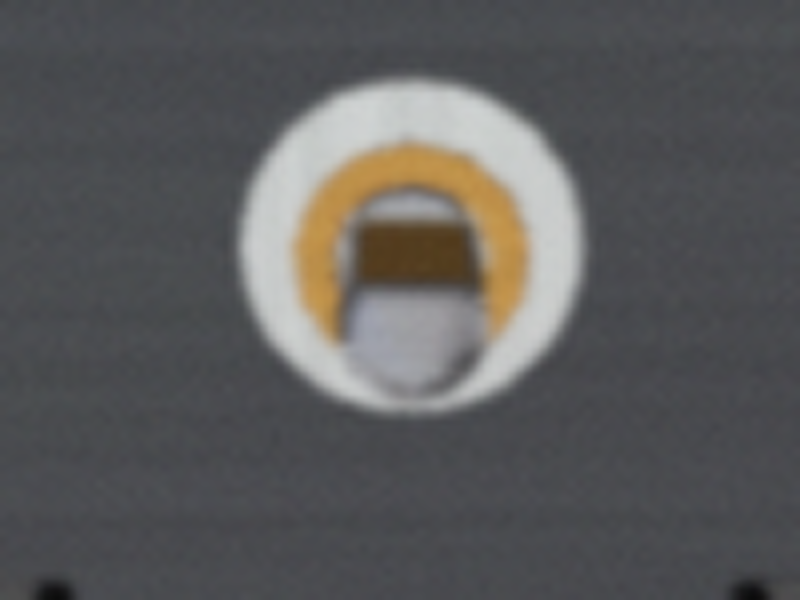

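The flat's edges (358–480, rows 225 and 285) run square to the tool, so it faces the slot, with the boss centred at (412,243). Now to the hub.

Call:
move_arm --targets '[{"dx":-0.29,"dy":0.95,"dz":0.12,"rx":0,"ry":0,"rz":0.06},{"dx":-0.29,"dy":0.95,"dz":0.12,"rx":0,"ry":0,"rz":0.06},{"dx":-0.29,"dy":0.95,"dz":0.12,"rx":0,"ry":0,"rz":0.06},{"dx":-0.29,"dy":0.95,"dz":0.12,"rx":0,"ry":0,"rz":0.06},{"dx":-0.29,"dy":0.95,"dz":0.12,"rx":0,"ry":0,"rz":0.06},{"dx":-0.29,"dy":0.95,"dz":0.12,"rx":0,"ry":0,"rz":0.06},{"dx":-0.29,"dy":0.95,"dz":0.12,"rx":0,"ry":0,"rz":0.06},{"dx":-0.29,"dy":0.95,"dz":0.12,"rx":0,"ry":0,"rz":0.06},{"dx":-0.29,"dy":0.95,"dz":0.12,"rx":0,"ry":0,"rz":0.06},{"dx":-0.29,"dy":0.95,"dz":0.12,"rx":0,"ry":0,"rz":0.06}]' --claw 80

```text
t: 14.25
tcp_pos: [0.4987, 0.133, 0.2367]
tool_rot: [0.986, 0.17, -0.0, -0.0]
force: [0.3, 0.4, -0.1]
finger_gap: 0.8
gripper_force: 0.0
```

Call:
move_arm --targets '[{"dx":-0.29,"dy":0.95,"dz":-0.2,"rx":0,"ry":0,"rz":0.06},{"dx":-0.29,"dy":0.95,"dz":-0.2,"rx":0,"ry":0,"rz":0.06},{"dx":-0.29,"dy":0.95,"dz":-0.2,"rx":0,"ry":0,"rz":0.06},{"dx":-0.29,"dy":0.95,"dz":-0.2,"rx":0,"ry":0,"rz":0.06},{"dx":-0.29,"dy":0.95,"dz":-0.2,"rx":0,"ry":0,"rz":0.06},{"dx":-0.29,"dy":0.95,"dz":-0.2,"rx":0,"ry":0,"rz":0.06},{"dx":-0.29,"dy":0.95,"dz":-0.2,"rx":0,"ry":0,"rz":0.06},{"dx":-0.29,"dy":0.95,"dz":-0.2,"rx":0,"ry":0,"rz":0.06},{"dx":0,"dy":0,"dz":0,"rx":0,"ry":0,"rz":0},{"dx":0,"dy":0,"dz":0,"rx":0,"ry":0,"rz":0}]'

```text
t: 15.5
tcp_pos: [0.4416, 0.3209, 0.1966]
tool_rot: [0.957, 0.291, -0.0, 0.0]
force: [-0.1, -0.5, 0.2]
finger_gap: 0.801
gripper_force: 0.0
```

```bash
cat > g.py <<'E'
from h import *
import json
np.set_printoptions(precision=4,suppress=True)
m=json.load(open('w3.json'));f=lambda x,y:(207+x/8-.44,155+y/8-.44)
print('boss',onz(m,*f(412,243),.084),'top',onz(m,*f(413,340),.122))
a=onz(m,*f(358,286),.119);b=onz(m,*f(480,286),.119);d=b-a;print('flat edge',a,b,np.degrees(np.arctan2(d[1],d[0])))
E
python3 g.py; python3 f.py; sed -i 's/w3\./w4./g;s/c3\.png/c4.png/; s/\.5747,-\.1073,\.11\]/.435,.345,.04]/;s/u-50,v-38/u-80,v-60/;s/v0+75,u0:u0+100/v0+120,u0:u0+160/' d.py; python3 d.py
```

```text
boss [ 0.5763 -0.1077  0.084 ] top [ 0.5751 -0.1077  0.122 ]
flat edge [ 0.5799 -0.102   0.119 ] [ 0.5802 -0.1145  0.119 ] -88.65633722132544
15.5 [0.4416 0.3209 0.1966] tooly -56.203233136136866 q6 1.404994578079868 [-0.1074 -0.5073  0.178 ] [ 0.0025 -0.0319 -0.0039] 0.8006058277120245 0.0
15.5 [0.4416 0.3209 0.1966] [ 0.9568  0.2907 -0.      0.0002] [ 0.4238  0.4669  1.6685 -0.0004  1.0063  1.405 ]
(array([0.4958, 0.3573, 0.3371]), array([-0.2142, -0.1437, -0.9662]))
[234.1903 173.1636]
crop origin 154 113
```

View pics/c4.png

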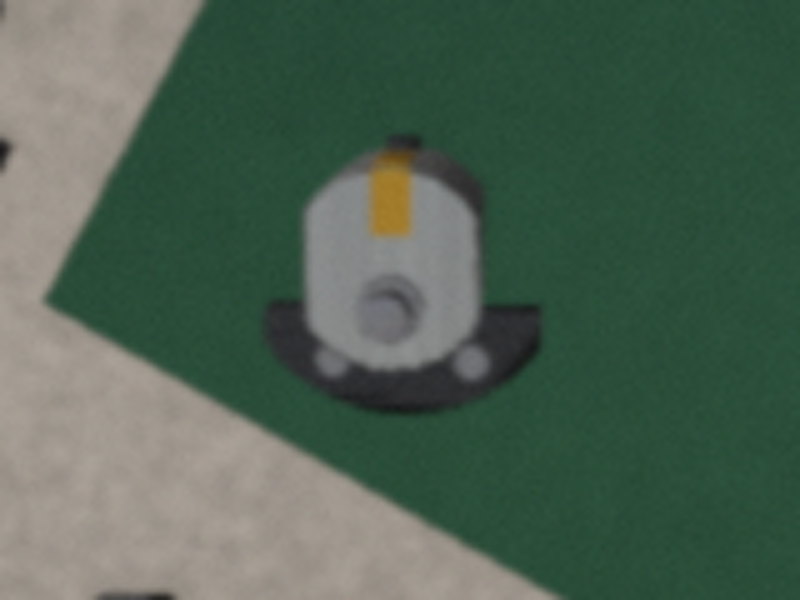

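The hub is seen from its stripe side: flats at columns 303 and 481, stripe at (391,200), pin at (388,308), screw at (404,140). The top face is centred near (392,268), aligned with the tool.

```bash
cat > g2.py <<'E'
from h import *
import json
np.set_printoptions(precision=4,suppress=True)
m=json.load(open('w4.json'));f=lambda x,y:(154+x/5-.4,113+y/5-.4)
L=[onz(m,*f(303,y),.046) for y in(215,330)];R=[onz(m,*f(481,y),.046) for y in(215,330)]
for p,q in(L,R):
    d=p-q;print('flat dir',np.degrees(np.arctan2(d[1],d[0])))
print('width',np.linalg.norm(L[0]-R[0]))
d=lambda p:print(p)
print('centre',onz(m,*f(392,268),.046));print('stripe in end',onz(m,*f(391,236),.046))
print('pin top',onz(m,*f(386,314),.058))
print('screw',onz(m,*f(404,140),.010)); print('cw bottom at z.014/0',onz(m,*f(402,412),.007))
# two-view height check: top camera sees stripe/hub centre
mt=cams.camera_model('top'); ms=cams.camera_model('side')
c=onz(m,*f(388,306),.05)
# triangulate pin top between wrist and side view (800-scale crop px of first composite: side crop x=600,y=395-300)
us,vs=215-24+(600-400)/400*48,252-18+(388-300)/300*36
print('pin tri',tri([ray(m,*f(386,314)),ray(ms,us,vs)]))
E
python3 g2.py
```

```text
flat dir 31.57002537720488
flat dir 33.394538451630034
width 0.03596802154537764
centre [0.4411 0.351  0.046 ]
stripe in end [0.4465 0.3547 0.046 ]
pin top [0.4349 0.3473 0.058 ]
screw [0.4602 0.3635 0.01  ]
cw bottom at z.014/0 [0.4059 0.3296 0.007 ]
pin tri (array([0.434 , 0.3475, 0.0523]), [np.float64(0.0005124228036550262), np.float64(0.0005124228036550461)])
```

Call:
move_arm --targets '[{"dx":-0.04,"dy":0.4,"dz":-1,"rx":0,"ry":0,"rz":-0.04},{"dx":0,"dy":0.4,"dz":-1,"rx":0,"ry":0,"rz":0},{"dx":0,"dy":0.4,"dz":-1,"rx":0,"ry":0,"rz":0},{"dx":0,"dy":0,"dz":-1,"rx":0,"ry":0,"rz":0},{"dx":0,"dy":0,"dz":-0.9,"rx":0,"ry":0,"rz":0},{"dx":0,"dy":0,"dz":-0.7,"rx":0,"ry":0,"rz":0},{"dx":0,"dy":0,"dz":-0.6,"rx":0,"ry":0,"rz":0},{"dx":0,"dy":0,"dz":-0.4,"rx":0,"ry":0,"rz":0},{"dx":0,"dy":0,"dz":-0.3,"rx":0,"ry":0,"rz":0},{"dx":0,"dy":0,"dz":-0.15,"rx":0,"ry":0,"rz":0}]' --claw 80

```text
t: 16.8
tcp_pos: [0.4415, 0.3508, 0.0198]
tool_rot: [0.96, 0.28, 0.0, 0.0]
force: [0.0, 0.2, -0.6]
finger_gap: 0.801
gripper_force: 0.0
```

Call:
move_arm --targets '[{"dx":0,"dy":0,"dz":0,"rx":0,"ry":0,"rz":0},{"dx":0,"dy":0,"dz":0,"rx":0,"ry":0,"rz":0},{"dx":0,"dy":0,"dz":0,"rx":0,"ry":0,"rz":0},{"dx":0,"dy":0,"dz":0,"rx":0,"ry":0,"rz":0},{"dx":0,"dy":0,"dz":0,"rx":0,"ry":0,"rz":0},{"dx":0,"dy":0,"dz":0,"rx":0,"ry":0,"rz":0},{"dx":0,"dy":0,"dz":0,"rx":0,"ry":0,"rz":0},{"dx":0,"dy":0,"dz":0,"rx":0,"ry":0,"rz":0},{"dx":0,"dy":0,"dz":0,"rx":0,"ry":0,"rz":0},{"dx":0,"dy":0,"dz":0,"rx":0,"ry":0,"rz":0}]' --claw 0 --newtons 70

```text
t: 18.05
tcp_pos: [0.4419, 0.3511, 0.0207]
tool_rot: [0.96, 0.28, 0.001, -0.0]
force: [0.2, 0.1, 5.2]
finger_gap: 0.408
gripper_force: 71.0
```

```bash
python3 f.py
cat > k.py <<'E'
from h import *
import json,sys
n=sys.argv[1]
w,m=snap('wrist',n+'.png');json.dump({k:np.array(v).tolist() for k,v in m.items()},open(n+'.json','w'))
cv2.imwrite('pics/'+n+'b.png',cv2.resize(w[150:384,140:380,::-1],(614,600),interpolation=cv2.INTER_CUBIC))
E
python3 k.py w5
```

```text
18.05 [0.4419 0.3511 0.0207] tooly -57.491169972376206 q6 1.4765774043657915 [0.153  0.1446 5.188 ] [0.097  0.155  0.0102] 0.40798902750526866 70.98219763138331
```

View pics/w5b.png

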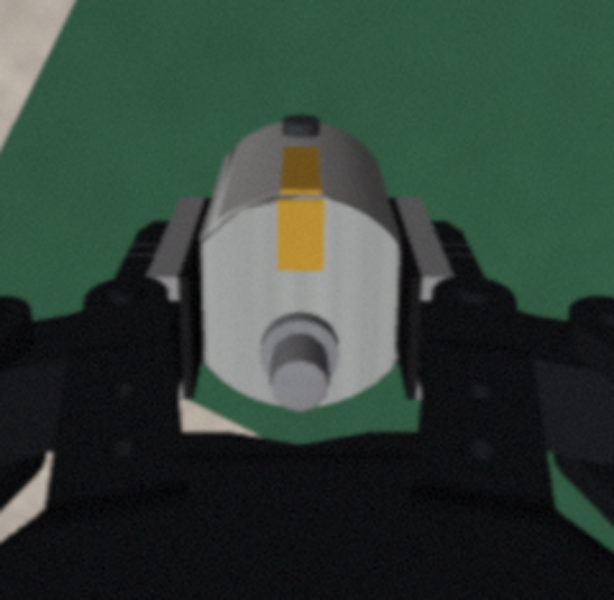

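The hub is held squarely on both flats, with the stripe in the middle (301,235) and the pin top at (300,385).

```bash
cat > g3.py <<'E'
from h import *
import json
np.set_printoptions(precision=4,suppress=True)
m=json.load(open('w5.json'));f=lambda x,y:(140+x*240/614-.3,150+y*.39-.3)
t=np.array([.4419,.3511]);a=np.radians(32.51);X=np.array([np.cos(a),np.sin(a)]);Y=np.array([np.sin(a),-np.cos(a)])
def rel(n,u,v,z,off):
    p=onz(m,*f(u,v),z)[:2]-t;print(n,'axis in tool x,y mm',1e3*(p@X+off),1e3*p@Y)
rel('pin',300,385,.058,.008);rel('screw',301,123,.014,-.0235);rel('stripe inner',301,270,.046,-.0065)
rel('left',201,250,.046,0);rel('right',400,250,.046,0)
E
python3 g3.py
```

```text
pin axis in tool x,y mm 0.30013621018242215 0.036531157837055475
screw axis in tool x,y mm 0.12894766699253837 0.29111440086094453
stripe inner axis in tool x,y mm -0.042596370395498774 0.22459503807732412
left axis in tool x,y mm 10.20117731342145 -16.817041441256492
right axis in tool x,y mm 10.172940158534278 17.098793997737925
```

Call:
move_arm --targets '[{"dx":0,"dy":0,"dz":0.3,"rx":0,"ry":0,"rz":0},{"dx":0,"dy":0,"dz":0.8,"rx":0,"ry":0,"rz":0},{"dx":0,"dy":0,"dz":1,"rx":0,"ry":0,"rz":0},{"dx":0,"dy":0,"dz":1,"rx":0,"ry":0,"rz":0},{"dx":0,"dy":0,"dz":1,"rx":0,"ry":0,"rz":0},{"dx":0,"dy":0,"dz":1,"rx":0,"ry":0,"rz":0},{"dx":0,"dy":0,"dz":1,"rx":0,"ry":0,"rz":0},{"dx":0.1,"dy":-0.4,"dz":1,"rx":0,"ry":0,"rz":0},{"dx":0.2,"dy":-0.8,"dz":0.3,"rx":0,"ry":0,"rz":0},{"dx":0.3,"dy":-0.9,"dz":0,"rx":0,"ry":0,"rz":0}]'

```text
t: 19.35
tcp_pos: [0.4559, 0.2968, 0.2048]
tool_rot: [0.96, 0.28, -0.0, 0.0]
force: [0.5, -0.2, -3.4]
finger_gap: 0.413
gripper_force: 70.3
```

Call:
move_arm --targets '[{"dx":0.28,"dy":-0.95,"dz":0,"rx":0,"ry":0,"rz":-0.06},{"dx":0.28,"dy":-0.95,"dz":0,"rx":0,"ry":0,"rz":-0.06},{"dx":0.28,"dy":-0.95,"dz":0,"rx":0,"ry":0,"rz":-0.06},{"dx":0.28,"dy":-0.95,"dz":0,"rx":0,"ry":0,"rz":-0.06},{"dx":0.28,"dy":-0.95,"dz":0,"rx":0,"ry":0,"rz":-0.06},{"dx":0.28,"dy":-0.95,"dz":0,"rx":0,"ry":0,"rz":-0.06},{"dx":0.28,"dy":-0.95,"dz":0,"rx":0,"ry":0,"rz":-0.06},{"dx":0.28,"dy":-0.95,"dz":0,"rx":0,"ry":0,"rz":-0.06},{"dx":0.28,"dy":-0.95,"dz":0,"rx":0,"ry":0,"rz":-0.06},{"dx":0.28,"dy":-0.95,"dz":0,"rx":0,"ry":0,"rz":-0.06}]'

```text
t: 20.6
tcp_pos: [0.5251, 0.059, 0.2037]
tool_rot: [0.992, 0.125, -0.002, -0.0]
force: [1.4, -0.7, -4.2]
finger_gap: 0.406
gripper_force: 70.1
```

Call:
move_arm --targets '[{"dx":0.28,"dy":-0.95,"dz":0,"rx":0,"ry":0,"rz":-0.06},{"dx":0.28,"dy":-0.95,"dz":0,"rx":0,"ry":0,"rz":-0.06},{"dx":0.28,"dy":-0.95,"dz":0,"rx":0,"ry":0,"rz":-0.06},{"dx":0.28,"dy":-0.95,"dz":0,"rx":0,"ry":0,"rz":-0.06},{"dx":0.28,"dy":-0.95,"dz":-0.2,"rx":0,"ry":0,"rz":-0.06},{"dx":0.28,"dy":-0.95,"dz":-0.3,"rx":0,"ry":0,"rz":-0.06},{"dx":0.26,"dy":-0.9,"dz":-0.4,"rx":0,"ry":0,"rz":-0.07},{"dx":0,"dy":0,"dz":-0.4,"rx":0,"ry":0,"rz":0},{"dx":0,"dy":0,"dz":0,"rx":0,"ry":0,"rz":0},{"dx":0,"dy":0,"dz":0,"rx":0,"ry":0,"rz":0}]'

```text
t: 21.85
tcp_pos: [0.5746, -0.1034, 0.1724]
tool_rot: [1.0, 0.015, -0.0, -0.0]
force: [-0.1, 0.3, -2.9]
finger_gap: 0.403
gripper_force: 70.5
```

```bash
python3 f.py
```

```text
21.85 [ 0.5746 -0.1034  0.1724] tooly -88.33664223967996 q6 1.1721510686937298 [-0.0507  0.2894 -2.8687] [-0.0353 -0.0806 -0.0011] 0.4031655297547577 70.46956409350969
```

Call:
move_arm --targets '[{"dx":0.02,"dy":-0.16,"dz":0,"rx":0,"ry":0,"rz":-0.01},{"dx":0,"dy":0,"dz":-0.3,"rx":0,"ry":0,"rz":0},{"dx":0,"dy":0,"dz":-0.3,"rx":0,"ry":0,"rz":0},{"dx":0,"dy":0,"dz":-0.2,"rx":0,"ry":0,"rz":0},{"dx":0,"dy":0,"dz":-0.1,"rx":0,"ry":0,"rz":0},{"dx":0,"dy":0,"dz":-0.1,"rx":0,"ry":0,"rz":0},{"dx":0,"dy":0,"dz":-0.1,"rx":0,"ry":0,"rz":0},{"dx":0,"dy":0,"dz":-0.1,"rx":0,"ry":0,"rz":0},{"dx":0,"dy":0,"dz":0,"rx":0,"ry":0,"rz":0},{"dx":0,"dy":0,"dz":0,"rx":0,"ry":0,"rz":0}]'

```text
t: 23.1
tcp_pos: [0.5755, -0.1083, 0.1426]
tool_rot: [1.0, 0.011, 0.0, 0.0]
force: [0.3, 0.3, -3.4]
finger_gap: 0.406
gripper_force: 70.5
```

```bash
python3 f.py
```

```text
23.1 [ 0.5755 -0.1083  0.1426] tooly -88.69342219466715 q6 1.1712624017880773 [ 0.3264  0.2804 -3.4323] [-0.0161 -0.0279 -0.029 ] 0.40602359394436593 70.46438667923212
```

Call:
move_arm --targets '[{"dx":-0.01,"dy":0.02,"dz":-0.04,"rx":0,"ry":0,"rz":0},{"dx":0,"dy":0,"dz":-0.04,"rx":0,"ry":0,"rz":0},{"dx":0,"dy":0,"dz":-0.04,"rx":0,"ry":0,"rz":0},{"dx":0,"dy":0,"dz":-0.04,"rx":0,"ry":0,"rz":0},{"dx":0,"dy":0,"dz":-0.04,"rx":0,"ry":0,"rz":0},{"dx":0,"dy":0,"dz":-0.04,"rx":0,"ry":0,"rz":0},{"dx":0,"dy":0,"dz":-0.04,"rx":0,"ry":0,"rz":0},{"dx":0,"dy":0,"dz":0,"rx":0,"ry":0,"rz":0},{"dx":0,"dy":0,"dz":0,"rx":0,"ry":0,"rz":0},{"dx":0,"dy":0,"dz":0,"rx":0,"ry":0,"rz":0}]'

```text
t: 24.35
tcp_pos: [0.5752, -0.1078, 0.1356]
tool_rot: [1.0, 0.011, 0.0, 0.0]
force: [-0.5, -0.4, -4.7]
finger_gap: 0.408
gripper_force: 70.5
```

```bash
python3 f.py
```

```text
24.35 [ 0.5752 -0.1078  0.1356] tooly -88.69091943078536 q6 1.1718840469195924 [-0.5041 -0.3679 -4.7375] [-0.0043 -0.045   0.0054] 0.40758496930822213 70.46390492236242
```

It's in the bore freely (7 mm deep, no contact force). Next the screw reaches the flat.

Call:
move_arm --targets '[{"dx":0,"dy":0,"dz":-0.05,"rx":0,"ry":0,"rz":0},{"dx":0,"dy":0,"dz":-0.05,"rx":0,"ry":0,"rz":0},{"dx":0,"dy":0,"dz":-0.05,"rx":0,"ry":0,"rz":0},{"dx":0,"dy":0,"dz":-0.05,"rx":0,"ry":0,"rz":0},{"dx":0,"dy":0,"dz":-0.05,"rx":0,"ry":0,"rz":0},{"dx":0,"dy":0,"dz":-0.05,"rx":0,"ry":0,"rz":0},{"dx":0,"dy":0,"dz":-0.05,"rx":0,"ry":0,"rz":0},{"dx":0,"dy":0,"dz":-0.05,"rx":0,"ry":0,"rz":0},{"dx":0,"dy":0,"dz":0,"rx":0,"ry":0,"rz":0},{"dx":0,"dy":0,"dz":0,"rx":0,"ry":0,"rz":0}]'

```text
t: 25.6
tcp_pos: [0.5755, -0.1078, 0.1255]
tool_rot: [1.0, 0.011, 0.0, 0.0]
force: [2.1, -0.8, -4.6]
finger_gap: 0.411
gripper_force: 70.5
```

```bash
python3 f.py
```

```text
25.6 [ 0.5755 -0.1078  0.1255] tooly -88.69678069656212 q6 1.1719150718240623 [ 2.0528 -0.7992 -4.6127] [-0.0185 -0.3944  0.0894] 0.410541153100128 70.46828543767333
```

Call:
move_arm --targets '[{"dx":0.01,"dy":0,"dz":-0.08,"rx":0,"ry":0,"rz":0},{"dx":0,"dy":0,"dz":-0.08,"rx":0,"ry":0,"rz":0},{"dx":0,"dy":0,"dz":-0.08,"rx":0,"ry":0,"rz":0},{"dx":0,"dy":0,"dz":-0.08,"rx":0,"ry":0,"rz":0},{"dx":0,"dy":0,"dz":-0.08,"rx":0,"ry":0,"rz":0},{"dx":0,"dy":0,"dz":-0.08,"rx":0,"ry":0,"rz":0},{"dx":0,"dy":0,"dz":-0.08,"rx":0,"ry":0,"rz":0},{"dx":0,"dy":0,"dz":0,"rx":0,"ry":0,"rz":0},{"dx":0,"dy":0,"dz":0,"rx":0,"ry":0,"rz":0},{"dx":0,"dy":0,"dz":0,"rx":0,"ry":0,"rz":0}]'

```text
t: 26.85
tcp_pos: [0.5755, -0.1078, 0.1114]
tool_rot: [1.0, 0.011, 0.0, -0.0]
force: [1.8, -0.7, -4.6]
finger_gap: 0.409
gripper_force: 70.5
```

```bash
python3 f.py
```

```text
26.85 [ 0.5755 -0.1078  0.1114] tooly -88.69238707358014 q6 1.172031000771047 [ 1.8486 -0.6958 -4.6074] [ 0.0011 -0.5063  0.0243] 0.40947965607103853 70.46397019643337
```

Now pressing against the washer.

Call:
move_arm --targets '[{"dx":0,"dy":0,"dz":-0.04,"rx":0,"ry":0,"rz":0},{"dx":0,"dy":0,"dz":-0.04,"rx":0,"ry":0,"rz":0},{"dx":0,"dy":0,"dz":-0.04,"rx":0,"ry":0,"rz":0},{"dx":0,"dy":0,"dz":-0.04,"rx":0,"ry":0,"rz":0},{"dx":0,"dy":0,"dz":-0.04,"rx":0,"ry":0,"rz":0},{"dx":0,"dy":0,"dz":0,"rx":0,"ry":0,"rz":0},{"dx":0,"dy":0,"dz":0,"rx":0,"ry":0,"rz":0},{"dx":0,"dy":0,"dz":0,"rx":0,"ry":0,"rz":0},{"dx":0,"dy":0,"dz":0,"rx":0,"ry":0,"rz":0},{"dx":0,"dy":0,"dz":0,"rx":0,"ry":0,"rz":0}]'

```text
t: 28.1
tcp_pos: [0.5756, -0.1078, 0.1072]
tool_rot: [1.0, 0.011, 0.0, 0.0]
force: [-0.2, -0.7, 6.1]
finger_gap: 0.403
gripper_force: 71.4
```

```bash
python3 f.py
```

```text
28.1 [ 0.5756 -0.1078  0.1072] tooly -88.68734910267554 q6 1.172048903765632 [-0.2157 -0.7171  6.0747] [ 0.1545 -0.0038  0.0378] 0.40281372163309237 71.3564798317384
```

Call:
move_arm --targets '[{"dx":0,"dy":0,"dz":-0.04,"rx":0,"ry":0,"rz":0},{"dx":0,"dy":0,"dz":-0.04,"rx":0,"ry":0,"rz":0},{"dx":0,"dy":0,"dz":0,"rx":0,"ry":0,"rz":0},{"dx":0,"dy":0,"dz":0,"rx":0,"ry":0,"rz":0},{"dx":0,"dy":0,"dz":0,"rx":0,"ry":0,"rz":0},{"dx":0,"dy":0,"dz":0,"rx":0,"ry":0,"rz":0},{"dx":0,"dy":0,"dz":0,"rx":0,"ry":0,"rz":0},{"dx":0,"dy":0,"dz":0,"rx":0,"ry":0,"rz":0},{"dx":0,"dy":0,"dz":0,"rx":0,"ry":0,"rz":0},{"dx":0,"dy":0,"dz":0,"rx":0,"ry":0,"rz":0}]'

```text
t: 29.35
tcp_pos: [0.5756, -0.1078, 0.1067]
tool_rot: [1.0, 0.012, 0.0, 0.0]
force: [-1.6, 0.7, 13.4]
finger_gap: 0.404
gripper_force: 72.7
```

```bash
python3 f.py; python3 k.py w6
```

```text
29.35 [ 0.5756 -0.1078  0.1067] tooly -88.67858257720339 q6 1.1720167761090343 [-1.6399  0.6685 13.4307] [ 0.3042  0.3442 -0.01  ] 0.404004525685162 72.72393555846065
```

View pics/w6b.png

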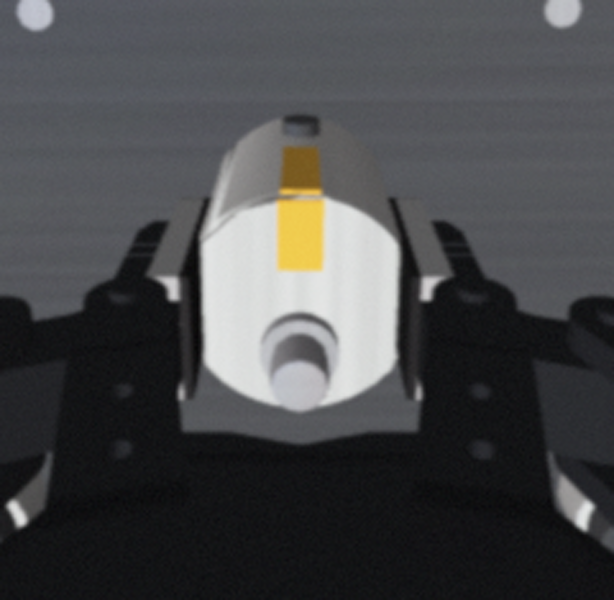

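The wrist view shows the hub unslipped in the fingers, stripe (301,235) and screw (301,125) facing the slot. It is home: TCP stopped at 0.1067 m, with about 17 N on the washer.

```bash
python3 -c "
from station import order
print(order.sign_off())"
```

```text
the job is handed in; nothing more can be done
None
```

The job is handed in at about 29 s: the hub is held pressed home on the shaft (about 17 N), with its set-screw on the flat and facing the key slot. The verdict wasn't shown.

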